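# Open the sprung pet-carrier gate on the hall table and hold it wide

### The job

The small-pet carrier on the hall table has to be held open for its passenger. First squeeze the yellow catch on its roof edge fully together (it stays there), then squeeze the red sprung catch on top of the gate and, keeping it squeezed, swing the gate out past its stiff point. Finish still holding the gate wide open, nearly square to the carrier's front, against its closing spring - do not let go - and leave the other things on the table where they are.

Things in the scene. Friction and masses are not known exactly. Their poses are not given: they have to be found in the camera images.
- carrier: blue and white small-pet carrier, 270 (its x) x 340 (its y) x 210 mm high, fixed firmly to the table. Origin on the table under the middle of its gated front; its -y axis points out through the gate, +x towards the gate's hinge, z up. Flat roof at z 210, blue carrying handle on it to 255 at y = 120..270 mm
- yellow_pinch (a point): middle of the squeezed yellow catch, at carrier (56, 12, 243) mm; axes as the carrier. Two upright tabs on the roof's front edge, 10 (x) x 20 (y), 210 to 264 mm high: fixed black lug at x = 38..48, sliding yellow tab at x = 78..88 at rest. Squeeze along the carrier's x, from 50 to 36 mm over both. Its yellow tongue blocks the gate. 35 mm free on both sides
- yellow_catch (a joint): travel of the yellow tab towards the black lug, m: 0 locked, 0.014 fully squeezed, starts at 0 to 0.003; the tongue is clear of the gate from about 0.010. Friction of about 5 N, no spring: it stays where it is left
- gate_panel: barred steel gate, 200 wide, 28 to 202 mm high, 10 thick, with the red catch on top. Origin on its upright hinge axis at table height; its -x axis points along the gate from the hinge to the free edge, z up; parallel to the carrier's axes when shut
- red_pinch (a point): middle of the squeezed red catch, 153 mm from the hinge axis along the gate, 243 high; moves with the gate, axes as gate_panel. Two upright tabs on the gate, 10 (along it) x 20, to 268 mm high: fixed black at 135..145 from the hinge axis, sliding red at 175..185 at rest. Squeeze along the gate, from 50 to 36 mm over both; this draws the bolt, so keep squeezing while swinging
- red_catch (a joint): travel of the red tab towards the black tab, m: 0 bolted, 0.014 fully squeezed; the bolt is clear from about 0.010. Sprung, 3 N at rest to 6.5 N fully squeezed: it springs back when let go
- gate (a joint): gate angle, rad: 0 shut, grows as it swings out from the carrier's front, anticlockwise seen from above; stop at 1.5. A damped spring pulls it shut throughout (1.5 to 2.5 N at the red catch); a sprung plunger at the hinge makes a stiff point (detent) at 0.43 to 0.7, about 4 N more at the catch. Let go when wide, it swings back to about 0.88 and rests on the detent. Wide open is above 1.2
- gate_hinge (a point): point on the upright hinge axis, 243 mm above the table, at carrier (115, -9) mm
- keys: bystander: black car fob 36 x 62 x 14 mm with two keys, about 130 mm long in all, lying on the table; origin on the table under the fob's keyward half
- glasses_case: bystander: brown spectacle case 60 x 140 x 38 mm; origin under its middle
- brass_bowl: bystander: small brass bowl, 96 mm across, 40 high; origin under its middle

How it is judged:
On the way, in this order (a step that is already met when the one before it is completed fails the run):
1. the yellow catch is squeezed home with the gate shut and the red catch not squeezed (value of joint yellow_catch above 0.01 m and value of joint red_catch below 0.005 m and value of joint gate below 0.1 rad), for 0.1 s.
2. the red catch is squeezed while the gate is still near shut (value of joint red_catch above 0.009 m and value of joint gate below 0.3 rad), for 0.05 s.
3. the gate is swung past its stiff point by the fingers (value of joint gate above 0.95 rad and contact force between the fingers and gate_panel above 0.5 N), for 0.1 s.
At the end, for the whole second after the job is handed in: the fingers hold the gate (over 0.5 N on it) steady (under 0.1 rad/s) at more than 1.2 rad open, with the yellow catch left squeezed by over 9 mm (value of joint gate above 1.2 rad and velocity of joint gate between -0.1 and 0.1 rad/s and contact force between the fingers and gate_panel above 0.5 N and value of joint yellow_catch above 0.009 m); the arm keeps its last pose, push and grip.
It fails at once if a bystander (keys, spectacle case, bowl) is shifted by more than 30 mm (distance of any of keys, glasses_case, brass_bowl from where it was at the start of the episode above 0.03 m).
It also fails if it takes over 48 s, if anything falls off the work surface, if the arm or the gripper's body presses on something with over 40 N, if the wrist force passes 120 N, or if a joint passes its speed limit or range.

### The arm

A 6-joint arm with a two-finger parallel gripper is mounted at the origin on the work surface. World frame = base frame: x ahead of the robot, y to its left, z up, the work surface at z = 0. Lengths are in m, angles in rad, forces in N, time in s.
With the tool pointing down it reaches from about 0.4 to 0.825 m from the base axis. Payload 7 kg.
Tool frame: the origin (TCP) lies at the very end of the fingers, on their centre line; the grasp point (between the pads) lies 19 mm behind it; z points along the fingers, x is the direction in which the jaws open and shut, and the axes are right-handed (so a half turn about z gives the same grasp; the last joint's range is limited). The gripper opens to 88 mm and grips with 3 to 60 N. Pads are 19 mm wide; open, the fingers measure 130 mm over their backs; the gripper's body (78 mm by 193 mm) begins 47 mm behind the grasp point.
Start: joints at [-0.819, 0.359, 0.012, 0, -1.224, -0.288], TCP at [0.302, -0.604, 0.227] pointing down, gripper open.
Joint ranges: [-3.07, 3.07], [-1.43, 2.12], [-1.02, 1.25], [-3.03, 1.67], [-3.05, -0], [-3.03, 3.03]. Speed limits (rad/s): [2.39, 2.39, 3.01, 3.14, 3.14, 3.14].

### API

Orientations are given as [roll, pitch, yaw] about the fixed x, y, z axes, in that order (R = Rz(yaw) Ry(pitch) Rx(roll)).
In Python, from station import telemetry, grab_frame, arm, regions_of, pinpoint gives the robot as it stands. The module is installed in compiled form; this text tells all that it offers.
- The arm moves only by the shell command python3 -m inch 'ROWS' [FORCE]. ROWS is text: rows parted by semicolons, each of 7 numbers parted by spaces: the opening, from 0 (shut) to 1 (fully open), then the shift along the world's x, y, z in cm, then the turn, a rotation vector about the world's x, y, z in degrees. A call has 1 to 12 rows; each row is the pose to reach, as a shift and turn from the pose measured when the call began; what a row does not reach only later rows make up. A row lasts 1/8 s, in which the tool goes at most 62.5 mm and 10.7 degrees, less where a joint would pass 70% of its speed; a pose out of reach is approached as far as the arm can. A call with a gripper value outside its range is refused whole. The fingers move at their own pace and stop on an object; FORCE is the grip in N (left out, the last holds). Time passes only in rows, so rows that repeat a pose let the fingers close. It gives the time, the measured TCP pose, the force and the opening at its end, in the units of the state.
- telemetry.get_state(): the state, without advancing time (a new reading comes with each control period).
- grab_frame(name): name is "scene" or "top" or "wrist"; returns a dict with "pixels" (420x560x3 uint8, red, green, blue), "fx", "fy", "cx", "cy" (pixels), "dist_coeffs" ([k1, k2, p1, p2, k3] as OpenCV has them; the pictures are not rectified), "R" (3x3) and "t" (3): a world point X has camera coordinates R X + t. Camera axes: x right, y down, z forward; pixel columns grow to the right and rows downward; lengths in m; the calibration is good to about 2 mm. A picture is of the moment at which its call begins. There is no depth.
- arm.job_done(): hands the job in, once; it reports no verdict.
Trained networks look in the newest picture that a camera, given by its name, has taken for a name from the list of things; names that differ only in an ending like _2 or _b are one class to them, and where a whole thing is asked for, a point or a joint stands for the part that bears it (a point fixed in the world has none). Each returns a list of dicts, best first, with "p" (0 to 1); they miss things now and then, are a little off and sometimes report something else, mostly with a low value. They report only what shows in the picture. A call takes as long as a camera call.
- regions_of(camera, name): "pixels" (420x560 bool, what is visible of it) and "bbox" ([left, top, right, bottom] in pixels, round what is visible of it).
- pinpoint(camera, name): "location" ([column, row] in pixels: a listed point, or the origin of a listed thing).
The state is a dict: "t": time; "q": joint angles; "qd": joint speeds; "joint_efforts": joint torques, N m; "eef_pos": TCP position; "ee_rot": TCP orientation; "force": force on the tool from outside, world axes, zero at the start; "moment": the same for the moment, N m; "width": finger opening in m.
Only numpy, scipy, OpenCV 4.12 (cv2) and the standard library are available. Lean on these libraries where they do the work, as an engineer would, in place of code of your own. Each camera call takes 0.05 s, during which the arm holds its last target. There are 200 camera calls.

## Working session

There is one attempt and no reset: what is moved stays moved. The work goes in short steps, Python scripts to look and compute and a shell command to move; the robot and the scene stay as the last step left them, time stands still between calls to the robot, and variables do not carry over. Pictures are saved under pics/ and viewed, about 8 in all and at most 12, crops included, and the job is handed in when it is done.

```bash
mkdir -p pics; cat > h.py <<'E'
import numpy as np,cv2
from station import telemetry, grab_frame, arm, regions_of, pinpoint
def save(f,n): cv2.imwrite('pics/'+n,f['pixels'][:,:,::-1])
def K(f): return np.array([[f['fx'],0,f['cx']],[0,f['fy'],f['cy']],[0,0,1]])
def proj(f,X):
    R=np.array(f['R']);r,_=cv2.Rodrigues(R)
    return cv2.projectPoints(np.array(X,float).reshape(-1,1,3),r,np.array(f['t'],float),K(f),np.array(f['dist_coeffs'],float))[0].reshape(-1,2)
def ray(f,uv):
    p=cv2.undistortPoints(np.array(uv,float).reshape(1,1,2),K(f),np.array(f['dist_coeffs'],float)).ravel()
    R=np.array(f['R']);d=R.T@np.array([p[0],p[1],1]);return -R.T@np.array(f['t']),d/np.linalg.norm(d)
def atz(f,uv,z):
    o,d=ray(f,uv);return o+d*(z-o[2])/d[2]
E
python3 - <<'E'
from h import *
s=telemetry.get_state();print(s)
fs={}
for c in ['scene','top']:
    f=grab_frame(c);fs[c]=f;save(f,c+'0.png');print(c,-np.array(f['R']).T@np.array(f['t']))
    for n,z in [('carrier',0),('yellow_pinch',.243),('red_pinch',.243),('gate_hinge',.243),('gate_panel',0),('keys',0),('glasses_case',0),('brass_bowl',0)]:
        for r in pinpoint(c,n)[:2]: print(c,n,round(r['p'],2),np.round(r['location'],1),atz(f,r['location'],z).round(4))
E
```

```text
{'t': 0.0, 'q': array([-8.18965402e-01,  3.59391372e-01,  1.10594960e-02, -3.72744605e-04,
       -1.22409830e+00, -2.88103422e-01]), 'qd': array([ 0.00100252, -0.00021403, -0.00064319, -0.00017494, -0.00201138,
        0.00177023]), 'joint_efforts': array([ 7.45779507e-04, -5.82715845e+01,  2.93058068e+01,  6.99703261e+00,
        6.98031407e-03, -1.52005596e-04]), 'eef_pos': array([ 0.3016807 , -0.60328067,  0.22561599]), 'ee_rot': array([-3.14146433e+00, -1.66607583e-03,  2.03439678e+00]), 'force': array([ 0.98282579, -0.94362455, -0.19155248]), 'moment': array([0.02809887, 0.0183551 , 0.01788567]), 'width': 0.08758411285628538}
scene [ 1.27058927 -0.11955896  0.73465326]
scene carrier 0.66 [330.2 260.1] [0.5488 0.0289 0.    ]
scene yellow_pinch 0.88 [348.3 196.7] [0.6025 0.0357 0.243 ]
scene red_pinch 0.53 [341.8 207.7] [0.6404 0.0174 0.243 ]
scene gate_hinge 0.84 [340.6 206.9] [0.6378 0.0153 0.243 ]
scene gate_panel 0.79 [328.7 287.2] [0.6395 0.0167 0.    ]
scene keys 0.73 [168.3 250. ] [ 0.5266 -0.3934  0.    ]
scene glasses_case 0.81 [165.  292.4] [ 0.6684 -0.3703  0.    ]
scene brass_bowl 0.59 [177.1 221.8] [ 0.4119 -0.3934  0.    ]
scene brass_bowl 0.35 [348.  195.1] [0.2639 0.1126 0.    ]
top [ 0.49516311 -0.10336523  1.05805008]
top carrier 0.82 [234.2 216.1] [0.5272 0.0392 0.    ]
top yellow_pinch 0.97 [220.  183.7] [0.5882 0.0371 0.243 ]
top red_pinch 0.96 [226.5 226.8] [0.4973 0.0225 0.243 ]
top gate_hinge 0.63 [230.1 156.4] [0.6463 0.0163 0.243 ]
top gate_panel 0.72 [241.5 174.6] [0.6411 0.0202 0.    ]
top gate_panel 0.17 [379.8 163. ] [ 0.6737 -0.3579  0.    ]
top keys 0.69 [394.  217.8] [ 0.5242 -0.3954  0.    ]
top glasses_case 0.71 [383.7 162.7] [ 0.6746 -0.3685  0.    ]
top brass_bowl 0.65 [391.2 260.6] [ 0.4084 -0.387   0.    ]
```

View pics/top0.png

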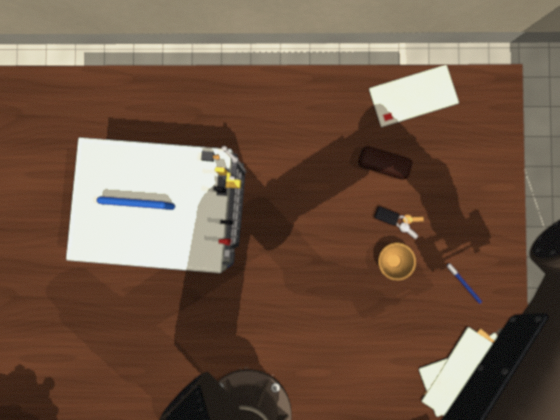

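View pics/scene0.png

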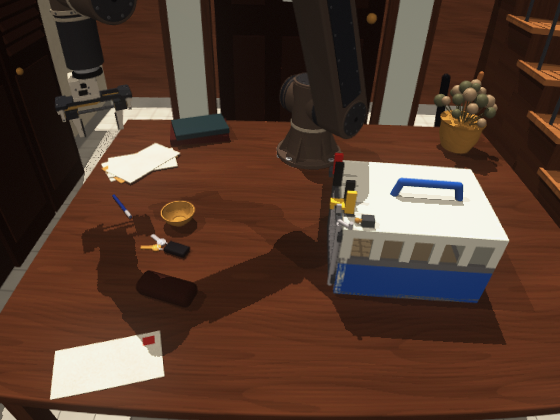

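The top view shows the carrier's roof corners at about (78,138), (68,260), (220,272). The gate is on the right at column ~235, with the yellow catch at (228,183), the red one at (223,240) and the hinge at (236,155). The bystanders are far off at columns 360-425. The scene view agrees. Next I'll fit the carrier pose and hover over the catches.

```bash
python3 -m inch '1 2 5 5 0 0 10; 1 4 11 10 0 0 20; 1 7 17 14 0 0 30; 1 9 23 14 0 0 40; 1 12 29 14 0 0 50; 1 14 35 14 0 0 59; 1 17 41 14 0 0 59; 1 20 46 14 0 0 59; 1 22 51 14 0 0 59; 1 24 54 14 0 0 59; 1 25 56 14 0 0 59; 1 25 56 14 0 0 59'
cat > fit.py <<'E'
from h import *
from scipy.optimize import least_squares
s=telemetry.get_state();print(s['t'],s['eef_pos'],s['ee_rot'],s['width'])
pts={'yellow_pinch':(.056,.012,.243),'red_pinch':(-.038,-.009,.243),'gate_hinge':(.115,-.009,.243),'carrier':(0,0,0)}
obs=[]
for c in ['wrist','top','scene']:
    f=grab_frame(c);save(f,c+'1.png')
    for n,P in pts.items():
        r=pinpoint(c,n)
        if r and r[0]['p']>.5 : obs.append((c,f,n,P,np.array(r[0]['location']),r[0]['p']))
def W(v,P):
    c,s_=np.cos(v[2]),np.sin(v[2]);return np.array([v[0]+c*P[0]-s_*P[1],v[1]+s_*P[0]+c*P[1],P[2]])
def res(v): return np.concatenate([(proj(o[1],W(v,o[3]))[0]-o[4])*(1 if o[0]=='wrist' else .7) for o in obs])
r=least_squares(res,[.53,.035,-.08],loss='soft_l1',f_scale=2);v=r.x;print('pose',v)
for o in obs: print(o[0],o[2],round(o[5],2),o[4].round(0),(proj(o[1],W(v,o[3]))[0]-o[4]).round(1))
for n,P in pts.items(): print(n,W(v,P).round(4))
E
python3 fit.py
```

```text
t: 2.4
eef_pos: [0.5527, -0.0416, 0.3659]
ee_rot: [-3.141, -0.001, 3.067]
force: [-0.0, 0.0, -0.2]
width: 0.0876
2.4 [ 0.55267692 -0.04156208  0.3659269 ] [-3.14148676e+00 -9.52448502e-04  3.06723624e+00] 0.08760006626013021
pose [ 0.53403534  0.03116892 -0.06754906]
wrist yellow_pinch 0.73 [250. 275.] [-1.3  2.9]
wrist red_pinch 0.84 [338. 259.] [-0.6  0.5]
wrist gate_hinge 0.76 [192. 260.] [ 0.6 -0.3]
wrist carrier 0.88 [289. 205.] [ 2.2 -1.8]
scene yellow_pinch 0.88 [348. 195.] [ 0.8 -1.8]
scene red_pinch 0.68 [339. 168.] [-1.6  0.7]
scene gate_hinge 0.62 [342. 210.] [-1.7  0.5]
scene carrier 0.72 [332. 257.] [-1.8 -1. ]
yellow_pinch [0.5907 0.0394 0.243 ]
red_pinch [0.4955 0.0248 0.243 ]
gate_hinge [0.6482 0.0144 0.243 ]
carrier [0.534  0.0312 0.    ]
```

View pics/wrist1.png

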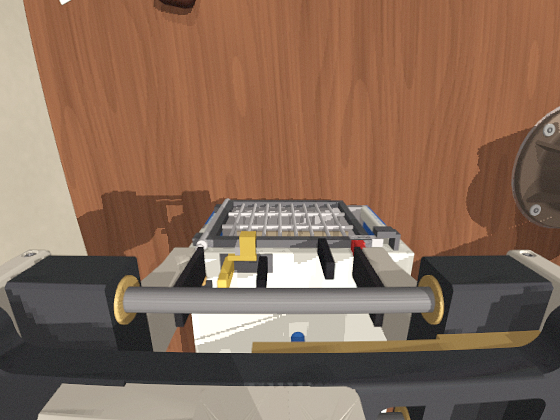

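Wrist view: the yellow tab is at (225,275) with the lug at (262,270), and the red pair is at (327,258) and (358,245). The fit agrees with this to about 2 px. I'll hover over the yellow catch and check again.

```bash
python3 -m inch '.92 2 4 0 0 0 .4; .92 4 8.1 0 0 0 .4; .92 4 8.1 -4 0 0 .4; .92 4 8.1 -7.5 0 0 .4; .92 4 8.1 -7.5 0 0 .4' 15
sed -i "s/1.png/2.png/" fit.py; python3 fit.py
```

```text
t: 3.78
eef_pos: [0.5905, 0.0371, 0.289]
ee_rot: [-3.14, -0.005, 3.071]
force: [-0.2, 0.1, 1.9]
width: 0.0805
3.775 [0.59053107 0.0370873  0.28898389] [-3.13973096 -0.00507389  3.07133443] 0.0804832886712183
pose [ 0.53369786  0.03021975 -0.07226525]
wrist yellow_pinch 0.67 [279. 232.] [0.1 1.1]
wrist red_pinch 0.97 [410. 206.] [-1.7  0.4]
wrist gate_hinge 0.95 [196. 206.] [0.2 0.4]
wrist carrier 0.65 [314. 167.] [ 0.3 -1.6]
top yellow_pinch 0.8 [218. 181.] [1.5 1.8]
top red_pinch 0.77 [226. 225.] [-0.1  2.9]
top gate_hinge 0.83 [229. 154.] [2.8 1.6]
top carrier 0.67 [235. 212.] [2.8 2. ]
scene yellow_pinch 0.97 [350. 194.] [-1.4 -0.8]
scene red_pinch 0.84 [337. 167.] [-0.   1.5]
scene gate_hinge 0.92 [341. 209.] [-0.8  0.8]
yellow_pinch [0.5904 0.0381 0.243 ]
red_pinch [0.4951 0.024  0.243 ]
gate_hinge [0.6477 0.0129 0.243 ]
carrier [0.5337 0.0302 0.    ]
```

View pics/wrist2.png

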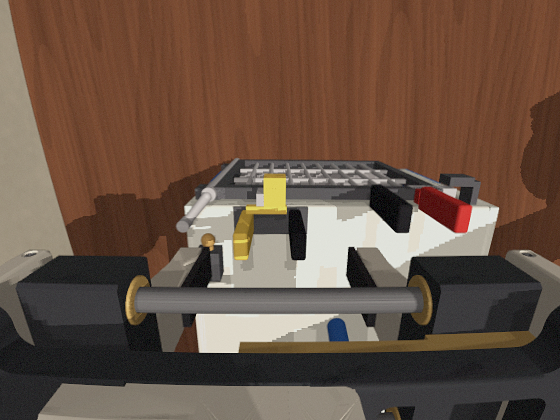

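The wrist view shows the tabs (yellow at column 245, lug at 297) between the fingers (inner faces ~212 and ~347). Now I'll descend and squeeze.

```bash
python3 -m inch '.92 .2 .1 -2 0 0 0; .92 .2 .1 -4.5 0 0 0; .92 .2 .1 -6.4 0 0 0; .92 .2 .1 -6.4 0 0 0' && python3 -m inch '.7 0 0 0 0 0 0;.4 0 0 0 0 0 0;.2 0 0 0 0 0 0;.2 0 0 0 0 0 0;.2 0 0 0 0 0 0' 15
```

```text
t: 5.03
eef_pos: [0.5931, 0.038, 0.2262]
ee_rot: [-3.14, -0.003, 3.071]
force: [0.4, -0.5, -0.2]
width: 0.0807
t: 5.65
eef_pos: [0.5904, 0.0382, 0.2266]
ee_rot: [-3.141, -0.008, 3.071]
force: [-20.1, 7.3, 14.9]
width: 0.0373
```

```bash
python3 -m inch '.2 -.1 0 0 0 0 0;.2 -.2 0 0 0 0 0;.2 -.2 0 0 0 0 0;.2 -.2 0 0 0 0 0' 25
python3 -c "
from h import *
f=grab_frame('wrist');save(f,'wrist3.png')"
```

```text
t: 6.15
eef_pos: [0.5893, 0.0384, 0.2267]
ee_rot: [-3.141, -0.006, 3.071]
force: [5.3, -0.9, -3.8]
width: 0.0353
```

View pics/wrist3.png

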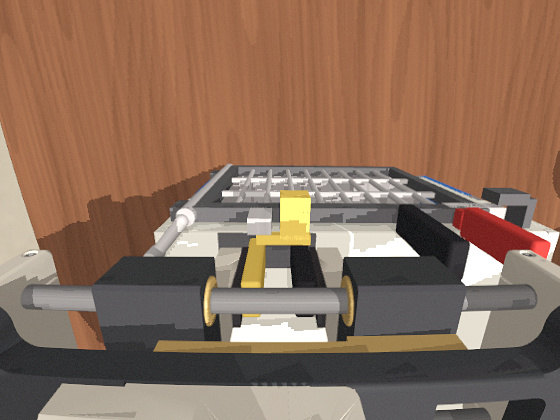

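The yellow tab is squeezed against the lug (width 35.3 mm, tabs at columns 255 and 305). Next I'll let go, lift and go to the red catch.

```bash
python3 -m inch '.92 0 0 0 0 0 0;.92 0 0 0 0 0 0;.92 0 0 0 0 0 0;.92 0 0 0 0 0 0; .92 0 0 3 0 0 0;.92 0 0 6.5 0 0 0;.92 -4.5 -.7 6.5 0 0 0;.92 -9.5 -1.4 6.5 0 0 0;.92 -9.7 -1.4 6.5 0 0 0;.92 -9.7 -1.4 6.5 0 0 0' 
sed -i "s/2.png/4.png/" fit.py; python3 fit.py
```

```text
t: 7.45
eef_pos: [0.4925, 0.0245, 0.2923]
ee_rot: [-3.142, -0.005, 3.071]
force: [-0.5, 0.3, -0.1]
width: 0.0806
7.45 [0.49246948 0.02448344 0.29233794] [-3.14155769 -0.00472218  3.07095262] 0.08061969005972897
pose [ 0.53350387  0.03170067 -0.05692634]
wrist yellow_pinch 0.72 [156. 251.] [-0.7  6.2]
wrist red_pinch 0.66 [274. 231.] [0.6 0.2]
wrist gate_hinge 0.57 [ 78. 234.] [-1.5 -0.4]
wrist carrier 0.8 [249. 181.] [ 2.1 -2.5]
top yellow_pinch 0.65 [220. 181.] [-1.7  1.8]
top red_pinch 0.81 [224. 225.] [1.  3.2]
top gate_hinge 0.62 [229. 155.] [1.6 0.9]
top carrier 0.76 [238. 216.] [-1.  -1.9]
scene yellow_pinch 0.9 [350. 196.] [ 0.3 -2.3]
scene red_pinch 0.84 [338. 168.] [-1.   0.5]
scene gate_hinge 0.77 [342. 207.] [-0.8  3.2]
scene carrier 0.7 [333. 255.] [-1.9  1. ]
yellow_pinch [0.5901 0.0405 0.243 ]
red_pinch [0.4951 0.0249 0.243 ]
gate_hinge [0.6478 0.0162 0.243 ]
carrier [0.5335 0.0317 0.    ]
```

View pics/wrist4.png

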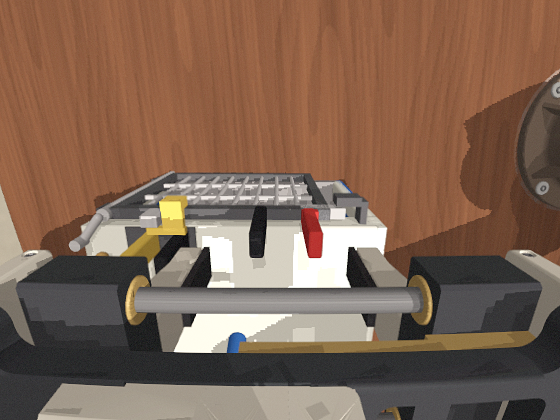

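The red pair (black at column 258, red at 312) lies between the fingers (~210 and ~348), clear of the yellow tab. Now I'll descend and squeeze.

```bash
python3 -m inch '.92 0 0 -2 0 0 0; .92 0 0 -4.5 0 0 0; .92 .1 0 -6.7 0 0 0; .92 .1 0 -6.7 0 0 0;.7 .2 0 -6.7 0 0 0;.5 .2 0 -6.7 0 0 0;.3 .2 0 -6.7 0 0 0;.3 .2 0 -6.7 0 0 0;.3 .2 0 -6.7 0 0 0;.3 .2 0 -6.7 0 0 0' 25
```

```text
t: 9.45
eef_pos: [0.4949, 0.0242, 0.2249]
ee_rot: [-3.141, -0.005, 3.07]
force: [1.7, -1.5, -0.5]
width: 0.0346
```

```bash
python3 - <<'E'
import numpy as np
r0=np.array([-15.26,1.07])
for d in range(4,81,4):
    a=np.radians(d);c,s=np.cos(a),np.sin(a);print(d,(np.array([[c,-s],[s,c]])@r0-r0).round(2))
E
```

```text
4 [-0.04 -1.07]
8 [-0.   -2.13]
12 [ 0.11 -3.2 ]
16 [ 0.3  -4.25]
20 [ 0.55 -5.28]
24 [ 0.88 -6.3 ]
28 [ 1.28 -7.29]
32 [ 1.75 -8.25]
36 [ 2.29 -9.17]
40 [  2.88 -10.06]
44 [  3.54 -10.9 ]
48 [  4.25 -11.69]
52 [  5.02 -12.44]
56 [  5.84 -13.12]
60 [  6.7  -13.75]
64 [  7.61 -14.32]
68 [  8.55 -14.82]
72 [  9.53 -15.25]
76 [ 10.53 -15.62]
80 [ 11.56 -15.91]
```

```bash
python3 -m inch '.3 0 -1.1 0 0 0 4;.3 0 -2.1 0 0 0 8;.3 .1 -3.2 0 0 0 12;.3 .3 -4.3 0 0 0 16;.3 .3 -4.3 0 0 0 16' 30
python3 -c "
from h import *
f=grab_frame('wrist');save(f,'wrist5.png')"
```

```text
t: 10.07
eef_pos: [0.4981, -0.0188, 0.2249]
ee_rot: [-3.141, -0.004, -2.935]
force: [-1.9, 2.7, 0.8]
width: 0.0344
```

View pics/wrist5.png

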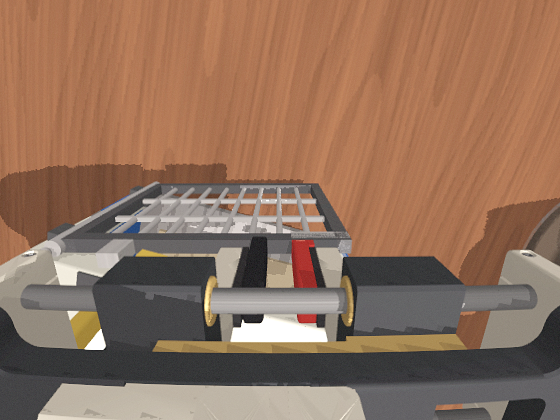

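The gate is swinging with both tabs still held (black at 255, red at 303). I'll continue through the detent.

```bash
python3 -m inch '.3 .25 -1 0 0 0 4;.3 .6 -2 0 0 0 8;.3 1 -3 0 0 0 12;.3 1.45 -4 0 0 0 16;.3 2 -4.9 0 0 0 20;.3 2.6 -5.8 0 0 0 24;.3 3.2 -6.6 0 0 0 28;.3 3.9 -7.4 0 0 0 32;.3 4.7 -8.1 0 0 0 36;.3 5.5 -8.8 0 0 0 40;.3 6.4 -9.5 0 0 0 44;.3 6.4 -9.5 0 0 0 44' 30
python3 -c "
from h import *
s=telemetry.get_state();p=s['eef_pos'];d=p[:2]-[.6475,.0135];print('r',np.hypot(*d),'theta tcp',np.arctan2(-d[1],-d[0])+.07,'theta tool',(s['ee_rot'][2]%(2*np.pi))-3.0716)"
```

```text
t: 11.62
eef_pos: [0.5621, -0.1134, 0.2249]
ee_rot: [3.141, -0.005, -2.169]
force: [-4.0, 2.2, 3.5]
width: 0.0347
r 0.1529835073346567 theta tcp 1.0483152749541043 theta tool 1.0425520125945678
```

```bash
python3 -m inch '.3 .9 -.5 0 0 0 4;.3 1.9 -1 0 0 0 8;.3 2.8 -1.5 0 0 0 12;.3 3.8 -1.9 0 0 0 16;.3 4.3 -2 0 0 0 18;.3 4.3 -2 0 0 0 18;.3 4.3 -2 0 0 0 18;.3 4.3 -2 0 0 0 18;.3 4.3 -2 0 0 0 18' 30
python3 -c "
from h import *
s=telemetry.get_state();p=s['eef_pos'];d=p[:2]-[.6475,.0135];print('r',np.hypot(*d),'theta tcp',np.arctan2(-d[1],-d[0])+.07,'theta tool',(s['ee_rot'][2]%(2*np.pi))-3.0716,s['qd'].round(3),s['width'])
f=grab_frame('wrist');g=grab_frame('top');cv2.imwrite('pics/fin.png',cv2.resize(np.hstack([f['pixels'],g['pixels'][100:420,100:400].repeat(1,0) if 0 else cv2.resize(g['pixels'][80:305,100:400],(560,420))])[:,:,::-1],(800,300)))"
```

```text
t: 12.75
eef_pos: [0.6049, -0.1334, 0.2249]
ee_rot: [3.141, -0.005, -1.855]
force: [-3.0, -0.5, 2.5]
width: 0.0344
r 0.15293774800646726 theta tcp 1.358292478506417 theta tool 1.3563023305195303 [-0.001 -0.     0.001 -0.001 -0.001  0.002] 0.034420358442191844
```

View pics/fin.png

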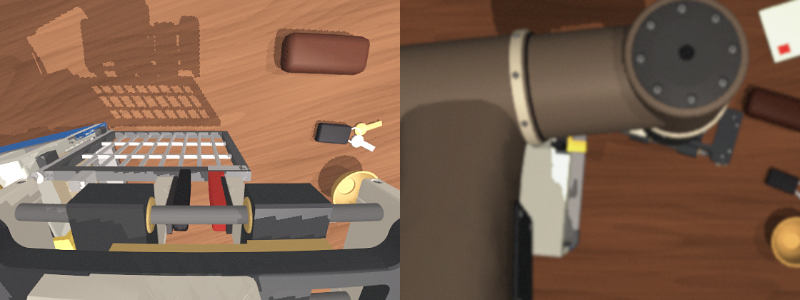

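The wrist view shows the gate nearly square to the carrier front, with the red catch held between the fingers at (178-218, 200). Keys, case and bowl haven't moved. The arm is still, so I'm handing in.

```bash
python3 -c "
from station import arm
print(arm.job_done())"
```

```text
the job is handed in; nothing more can be done
None
```

The gate is being held wide open and I handed the job in at about 13 s of the 48 s limit. The hand-in gave no verdict.

- **Yellow catch:** I squeezed it fully together. The fingers closed to 35.3 mm over both tabs, against 36 mm expected when home, and I then let go. I did not measure the tab again afterwards. The closing fingers briefly met about 26 N at the wrist, well under the 120 N limit, and this eased once I re-centred them.
- **Red catch and gate:** I squeezed the red catch to about 34.5 mm and kept it squeezed while swinging the gate out past its stiff point. The gate now stands at about 1.36 rad, as worked out from both the finger position and the tool angle. The joint itself can't be read directly.
- **Last checks:** The arm was still, with joint speeds of 0.002 rad/s or less. The grip was set to 30 N, and the last wrist picture shows the red catch between the fingers. Keys, spectacle case and bowl look unmoved in that picture, though I did not measure their positions again.

The repeated carrier position fits agreed to a few millimetres. The heading estimates varied by about 0.015 rad, with no visible effect on the grasps.

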